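# Weigh the one canister that is not empty

## Task

The four closed steel canisters look the same, but one of them has a solid block of cooking chocolate in it and the other three are empty. Find the heavy one (nothing shows on the outside) and set it gently, upright, in the middle of the kitchen scale's plate, without driving the plate down to its stop. In the end the three empty ones must stand upright where they stood at first; do not tip a canister over or disturb the things around.

Things in the scene. Friction and masses are not known exactly. Their poses are not given: they have to be found in the camera images.
- canister_1: one of four identical closed plain steel canisters, upright round cylinders 62 mm in diameter and 105 mm high, flat lid fixed shut; any one of the four may be the one with the block. Origin at the centre of its underside, z up along its axis. An empty one weighs about 0.15 kg, the one with the solid block in it 0.55 to 0.77 kg
- canister_2: one of four identical closed plain steel canisters, upright round cylinders 62 mm in diameter and 105 mm high, flat lid fixed shut; any one of the four may be the one with the block. Origin at the centre of its underside, z up along its axis. An empty one weighs about 0.15 kg, the one with the solid block in it 0.55 to 0.77 kg
- canister_3: one of four identical closed plain steel canisters, upright round cylinders 62 mm in diameter and 105 mm high, flat lid fixed shut; any one of the four may be the one with the block. Origin at the centre of its underside, z up along its axis. An empty one weighs about 0.15 kg, the one with the solid block in it 0.55 to 0.77 kg
- canister_4: one of four identical closed plain steel canisters, upright round cylinders 62 mm in diameter and 105 mm high, flat lid fixed shut; any one of the four may be the one with the block. Origin at the centre of its underside, z up along its axis. An empty one weighs about 0.15 kg, the one with the solid block in it 0.55 to 0.77 kg
- plate_top (a point): centre of the upper face of the kitchen scale's round steel plate (flat to 154 mm across, with a shallow rim that stands 4 mm above the face; 164 mm across in all). The scale is a white housing with a round dial on its front; it is fixed and stands left of the canisters on the cold black hob; unloaded, the face is about 97 mm above the worktop. The point moves down with the plate; z up
- scale_plate (a joint): how far the scale's sprung plate has sunk, in m: 0 unloaded, about 0.017 per kg on it (an empty canister about 0.003, the one with the block 0.009 to 0.013), stop at 0.025; the dial pointer turns with it
- tea_box: small yellow carton 63 x 76 x 55 mm (x, y, z), origin at the centre of its underside; bystander
- mug_2: striped white mug, 87 x 124 x 102 mm high, origin at the centre of its underside; bystander behind the canisters
- egg_timer: round kitchen timer, 64 mm across, 52 mm high, origin at the centre of its underside; bystander in front of the canisters
- spice_jar_1: spice jar, 45 mm across, 106 mm high, origin at the centre of its underside; bystander behind the canisters
Not all that is in view belongs to the job. Leave any purple look-alike of the canister_2 alone.

How it is judged:
By the outcome, as a careful person would: the job done as asked, in the order asked, and still so for the second after the job is handed in, with the robot touching nothing.
It also fails if it takes over 67 s, if anything falls off the work surface, if the arm or the gripper's body presses on something with over 40 N, if the wrist force passes 120 N, or if a joint passes its speed limit or range.

## Robot

A 6-joint arm with a two-finger parallel gripper is mounted at the origin on a cart in front of the work surface, level with it; the furniture and walls round the work are solid. World frame = base frame: x ahead of the robot, y to its left, z up, the work surface at z = 0. Lengths are in m, angles in degrees, forces in N, time in s.
With the tool pointing down it reaches from about 0.35 to 0.875 m from the base axis. Payload 4.2 kg.
Tool frame: the origin (TCP) lies midway between the tips of the shut fingers; the grasp point (between the pads) lies 19 mm behind it; z points along the fingers, y is the line along which they close (so a half turn about z gives the same grasp; the last joint's range is limited). The gripper opens to 87 mm and grips with 3 to 60 N. Pads are 19 mm wide; open, the fingers measure 117 mm over their backs; the gripper's body (75 mm by 190 mm) begins 51 mm behind the grasp point.
Start: joints at [82.368, 22.042, 0.453, 0, -68.411, -14.817], TCP at [0.239, 0.578, 0.2] pointing down, gripper open.
Joint ranges: [-179.83, 179.83], [-69.29, 118.12], [-61.27, 80.66], [-181.25, 117.63], [-171.15, -9.14], [-177.46, 177.46]. Speed limits (degrees/s): [159.86, 159.86, 180, 180, 180, 180].

## Interface

Orientations are given as a 3x3 rotation matrix whose columns are the frame's x, y, z axes.
In Python, from station import * gives the robot as it stands.
- The arm moves only by the tool move_arm, never from a script. Its argument "targets" is text: rows parted by semicolons, each of 4 numbers parted by spaces: the shift along the world's x, y, z in units of 25 mm (1.0 is 25 mm), then the turn about the world's z in units of 5 degrees (1.0 is 5 degrees). In form: tx ty tz spin; .... A call has 1 to 10 rows; each row shifts and turns the commanded pose from where the row before left it; what a row does not reach is not made up. A row lasts 1/12 s, in which the tool goes at most 41.7 mm and 7.16 degrees, less where a joint would pass 70% of its speed; a pose out of reach is approached as far as the arm can. A call is refused whole if a number of a shift passes 1 or a number of a turn 1, either way. A call with a gripper value outside its range is refused whole. "gripper" is the finger opening in mm, from 0 to 87, set as the call begins (left out, the last holds). The fingers move at their own pace and stop on an object; the grip force is fixed at half the most. Time passes only in rows, so rows that do not move let the fingers close. It gives the time, the measured TCP pose, the force, the opening and the grip force at its end, in the units of the state.
- sense(): the state, without advancing time (a new reading comes with each control period).
- capture(name): name is "side" or "top"; returns a dict with "image" (480x640x3 uint8, blue, green, red), "fx", "fy", "cx", "cy" (pixels), "world_from_camera" (4x4, takes a point from camera to world coordinates). Camera axes: x right, y up, looking along -z (the intrinsics and any distortion apply to the point x, -y, -z); pixel columns grow to the right and rows downward; lengths in m; the calibration is good to about 2 mm. A picture is of the moment at which its call begins. There is no depth.
- finish_job(): hands the job in; it is judged then, once.
The state is a dict: "time_s": time; "joints": joint angles; "joint_velocities": joint speeds; "effort": joint torques, N m; "tcp_pos": TCP position; "ee_rot": TCP orientation; "wrist_force": force on the tool from outside, world axes, zero at the start; "moment": the same for the moment, N m; "gripper_width": opening from 0.0 (shut) to 1.0 (fully open); "gripper_force": force on a finger pad.
Only numpy, scipy, OpenCV 4.12 (cv2) and the standard library are available. Lean on these libraries where they do the work, as an engineer would, in place of code of your own. Each camera call takes 0.05 s, during which the arm holds its last target. There are 200 camera calls.

## Working session

There is one attempt and no reset: what is moved stays moved. The work goes in short steps, Python scripts to look and compute and a tool call to move; the robot and the scene stay as the last step left them, time stands still between calls to the robot, and variables do not carry over. Pictures are saved under pics/ and viewed, at most 10 in all, crops included, and the job is handed in when it is done.

Besides the shell and the picture viewer there is one more tool, called after ">>>" by a JSON object that holds its "name" and its "arguments". move_arm: Moves the arm, as the interface text tells. Its arguments: {"type":"object","properties":{"targets":{"type":"string"},"gripper":{"type":"number"}},"required":["targets"]}

```bash
mkdir -p pics && cat > h.py <<'E'
import numpy as np, cv2
from station import *
def cap(n,f=None):
    c=capture(n)
    if f: cv2.imwrite('pics/'+f,c['image'])
    return c
def ray(c,u,v,z):
    T=np.array(c['world_from_camera']);d=T[:3,:3]@np.array([(u-c['cx'])/c['fx'],-(v-c['cy'])/c['fy'],-1.])
    o=T[:3,3];return o+d*(z-o[2])/d[2]
def proj(c,p):
    T=np.array(c['world_from_camera']);q=T[:3,:3].T@(np.array(p)-T[:3,3])
    return c['cx']+c['fx']*q[0]/-q[2], c['cy']-c['fy']*q[1]/-q[2]
E
python3 - <<'E'
from h import *
for n in('top','side'):
    c=cap(n,n+'1.png');print(n,[k for k in c],c['fx'],c['cx'],c['cy'],np.round(c['world_from_camera'],3).tolist())
print(sense())
E
```

```text
top ['image', 'fx', 'fy', 'cx', 'cy', 'world_from_camera'] 540.7790562858033 324.7546460970808 251.46009995556574 [[-0.014, 0.995, -0.104, 0.351], [-1.0, -0.014, 0.002, -0.069], [0.001, 0.104, 0.995, 1.351], [0.0, 0.0, 0.0, 1.0]]
side ['image', 'fx', 'fy', 'cx', 'cy', 'world_from_camera'] 563.1364743472888 328.1115329885782 234.0963878654867 [[-0.912, 0.255, -0.321, -0.046], [-0.41, -0.569, 0.713, 1.12], [-0.001, 0.782, 0.623, 1.129], [0.0, 0.0, 0.0, 1.0]]
{'time_s': 0.1, 'joints': array([ 8.23677422e+01,  2.20880064e+01,  3.87720927e-01, -2.54366008e-02,
       -6.84117832e+01, -1.48170000e+01]), 'joint_velocities': array([ 0.08651325, -0.0991791 ,  0.16134486,  0.07856961, -0.05486838,
        0.0327624 ]), 'effort': array([-5.03172905e-04, -3.91687524e+01,  1.87935895e+01,  4.23195809e+00,
        1.34685231e-02, -7.15184115e-05]), 'tcp_pos': array([0.2384243 , 0.57710421, 0.19935211]), 'ee_rot': array([[ 9.24155573e-01, -3.82015745e-01, -6.68929083e-04],
       [-3.82016317e-01, -9.24153659e-01, -1.88377774e-03],
       [ 1.01439497e-04,  1.99644552e-03, -9.99998002e-01]]), 'wrist_force': array([-0.12897008, -0.87721739, -0.04619515]), 'moment': array([-0.00717541, -0.01005229, -0.06172977]), 'gripper_force': 0.0, 'gripper_width': 0.9985630538658314}
```

View pics/top1.png

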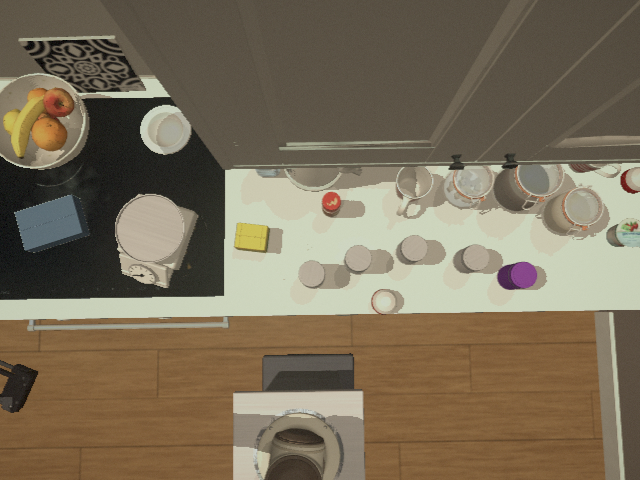

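View pics/side1.png

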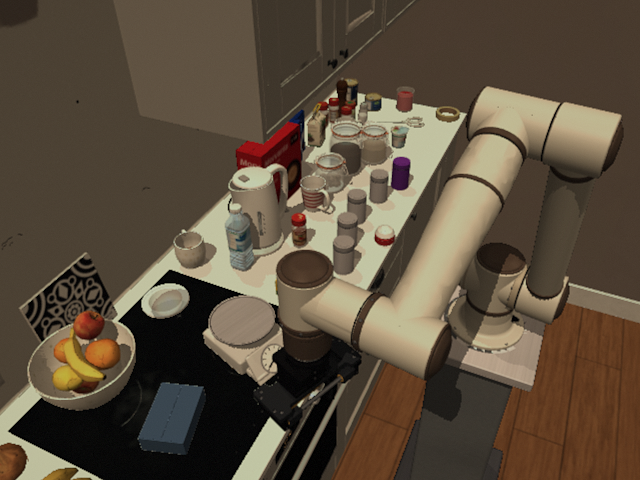

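The top view shows the lids near (312,274), (358,259), (414,249) and (475,259), with the purple decoy at (520,275). The plate is at (150,229), the tea box at (252,237), the timer at (384,301), the spice jar at (331,203) and the mug at (412,185). The side view shows the canisters in a row behind the scale, with the gripper in front of the scale.

```bash
python3 - <<'E'
from h import *
c=cap('top');im=c['image'];K=5
def circ(box,r0,r1,p2,tag):
    x0,y0,x1,y1=box;g=cv2.cvtColor(im[y0:y1,x0:x1],cv2.COLOR_BGR2GRAY)
    g=cv2.GaussianBlur(cv2.resize(g,None,fx=K,fy=K,interpolation=cv2.INTER_CUBIC),(0,0),2)
    h=cv2.HoughCircles(g,cv2.HOUGH_GRADIENT,1.5,20,param1=60,param2=p2,minRadius=int(r0*K),maxRadius=int(r1*K))
    return [] if h is None else [(round((a[0]+.5)/K-.5+x0,2),round((a[1]+.5)/K-.5+y0,2),round(a[2]/K,2)) for a in h[0][:3]]
vis=cv2.resize(im[220:320,100:500],None,fx=2,fy=2,interpolation=cv2.INTER_CUBIC)
for n,(u,v) in enumerate([(312,274),(358,259),(414,249),(475,259)]):
    h=circ((u-24,v-24,u+24,v+24),12,15,15,n)
    for q in h[:2]: print(n+1,q,np.round(ray(c,q[0],q[1],.105),4))
    q=h[0];cv2.circle(vis,(int((q[0]-100)*2),int((q[1]-220)*2)),int(q[2]*2),(0,0,255),1)
h=circ((100,180,205,280),30,40,20,'p')
for q in h: print('plate',q,np.round(ray(c,q[0],q[1],.099),4))
q=h[0]
big=cv2.resize(im[180:300,100:500],None,fx=2,fy=2,interpolation=cv2.INTER_CUBIC)
big[80:280]=vis
cv2.circle(big,(int((q[0]-100)*2),int((q[1]-180)*2)),int(q[2]*2),(0,0,255),1)
cv2.imwrite('pics/c1.png',big)
for n,u,v,z in(('tea',252,237,.055),('timer',384,301,.05),('spice',331,203,.106),('mug',412,185,.102)): print(n,np.round(ray(c,u,v,z),3))
E
```

```text
1 (np.float32(312.35), np.float32(273.75), np.float32(14.16)) [ 0.4294 -0.0428  0.105 ]
2 (np.float32(358.35), np.float32(257.55), np.float32(13.14)) [ 0.4654 -0.1497  0.105 ]
2 (np.float32(357.15), np.float32(261.75), np.float32(12.48)) [ 0.4557 -0.1467  0.105 ]
3 (np.float32(414.05), np.float32(247.25), np.float32(12.84)) [ 0.4876 -0.2793  0.105 ]
3 (np.float32(408.65), np.float32(251.45), np.float32(13.11)) [ 0.478  -0.2665  0.105 ]
4 (np.float32(476.85), np.float32(255.45), np.float32(14.46)) [ 0.4664 -0.4241  0.105 ]
4 (np.float32(465.75), np.float32(260.55), np.float32(12.84)) [ 0.455 -0.398  0.105]
plate (np.float32(150.45), np.float32(227.45), np.float32(34.17)) [0.5435 0.3345 0.099 ]
plate (np.float32(151.95), np.float32(231.35), np.float32(37.17)) [0.5342 0.3309 0.099 ]
plate (np.float32(154.05), np.float32(234.95), np.float32(39.81)) [0.5257 0.3258 0.099 ]Traceback (most recent call last):
  File "<stdin>", line 17, in <module>
ValueError: could not broadcast input array from shape (200,800,3) into shape (160,800,3)
```

```bash
python3 - <<'E'
from h import *
im=cv2.imread('pics/top1.png')
a=cv2.resize(im[230:300,290:500],None,fx=3.8,fy=3.8,interpolation=cv2.INTER_CUBIC)
b=cv2.resize(im[185:285,105:205],None,fx=3,fy=3,interpolation=cv2.INTER_CUBIC)
o=np.zeros((570,798,3),np.uint8);o[:266]=a[:266,:798];o[267:567,:300]=b;cv2.imwrite('pics/c1.png',o)
for u,v in((312,274),(358,259),(414,249),(475,259),(150,229)): print(u,im[v-16:v+18:2,u].tolist())
E
```

```text
312 [[192, 215, 208], [149, 170, 170], [156, 174, 184], [154, 172, 180], [155, 172, 183], [158, 174, 183], [158, 175, 185], [157, 174, 184], [154, 172, 182], [156, 174, 183], [153, 171, 181], [154, 171, 181], [156, 173, 184], [151, 169, 180], [140, 157, 167], [130, 148, 156], [179, 203, 206]]
358 [[192, 213, 206], [134, 153, 162], [154, 172, 183], [156, 173, 184], [154, 172, 182], [155, 172, 183], [154, 171, 180], [155, 172, 181], [154, 172, 182], [153, 171, 181], [155, 173, 183], [151, 170, 179], [153, 170, 180], [159, 177, 185], [75, 88, 91], [90, 104, 112], [180, 203, 205]]
414 [[190, 213, 206], [137, 157, 166], [151, 168, 179], [154, 172, 183], [153, 172, 183], [152, 170, 182], [153, 171, 181], [154, 173, 182], [153, 171, 181], [150, 168, 177], [154, 170, 181], [153, 171, 181], [152, 169, 180], [156, 174, 185], [79, 89, 94], [107, 124, 133], [179, 203, 205]]
475 [[187, 211, 204], [149, 167, 178], [151, 170, 181], [149, 167, 178], [151, 168, 180], [149, 167, 178], [151, 169, 179], [150, 169, 179], [148, 166, 177], [149, 166, 178], [149, 167, 178], [149, 166, 178], [148, 165, 176], [153, 170, 181], [102, 117, 126], [190, 213, 206], [188, 212, 204]]
150 [[155, 173, 184], [153, 172, 184], [159, 177, 189], [155, 173, 185], [157, 176, 188], [155, 173, 185], [158, 178, 188], [155, 173, 184], [157, 175, 188], [156, 176, 186], [158, 178, 189], [158, 176, 187], [158, 176, 187], [160, 179, 191], [162, 181, 192], [159, 177, 188], [161, 179, 190]]
```

View pics/c1.png

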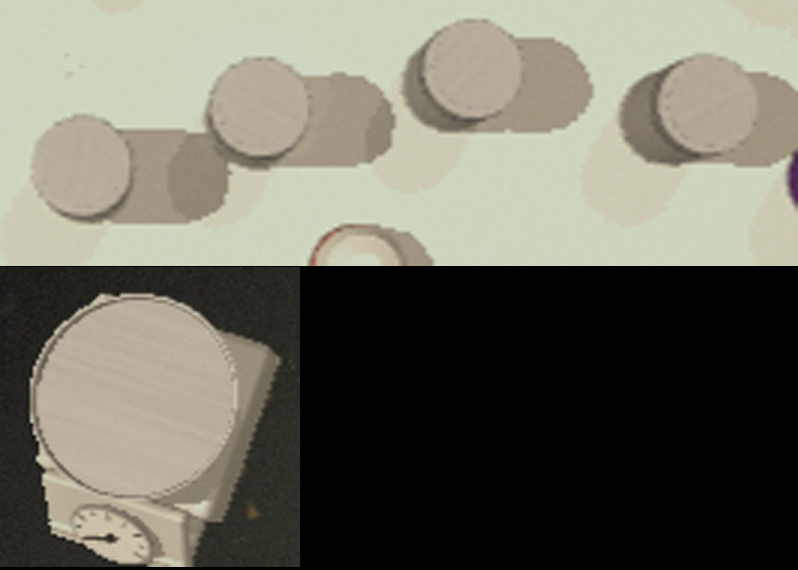

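The crop gives lid centres near (311.2,273.3), (358.1,257.5), (414.1,247.8) and (475.7,257.0), and the plate near (149.4,227.7). I'll refine these with a colour mask.

```bash
cat >> h.py <<'E'
def lids(c):
    im=cv2.medianBlur(c['image'],3).astype(int);B,G,R=im[...,0],im[...,1],im[...,2]
    m=((R>168)&(R<200)&(R-G>5)&(R-B>22)).astype(np.uint8)
    m=cv2.morphologyEx(m,cv2.MORPH_OPEN,np.ones((5,5),np.uint8))
    out=[]
    for k in cv2.findContours(m,0,2)[0]:
        a=cv2.contourArea(k)
        if a<300 or a>6000: continue
        (x,y),(w,h),_=cv2.fitEllipse(cv2.convexHull(k));z=.105 if a<1200 else .099
        out.append((x,y,w,h,*np.round(ray(c,x,y,z)[:2],4)))
    return out
E
python3 - <<'E'
from h import *
c=cap('top')
for o in lids(c): print(np.round(o,4).tolist())
for n,u,v,z in(('tea',252,237,.055),('timer',384,301,.05),('spice',331,203,.106),('mug',412,185,.102)): print(n,np.round(ray(c,u,v,z),3))
for u,v in((149.4,227.7),): print(ray(c,u,v,.1))
E
```

```text
[310.9225, 273.1516, 25.0552, 26.0917, 0.4308, -0.0395]
[476.0882, 256.7904, 24.708, 25.4078, 0.4634, -0.4223]
[358.1222, 257.2817, 25.1251, 25.6805, 0.4661, -0.1492]
[414.296, 247.2548, 25.0542, 25.3391, 0.4876, -0.2799]
[149.5733, 238.9727, 68.3292, 90.7363, 0.5163, 0.3361]
[43.7004, 131.6572, 24.2919, 28.6475, 0.7755, 0.59]
[34.7673, 120.8115, 55.833, 72.0043, 0.8024, 0.6123]
tea [0.523 0.103 0.055]
timer [ 0.365 -0.213  0.05 ]
spice [ 0.594 -0.088  0.106]
mug [ 0.635 -0.28   0.102]
[0.54276069 0.33665274 0.1       ]
```

>>> {"name": "move_arm", "arguments": {"targets": "0.31 -1 0 -0.2;0.31 -1 0 -0.2;0.31 -1 0 -0.2;0.31 -1 0 -0.2;0.31 -1 0 -0.2;0.31 -1 0 -0.2;0.31 -1 0 -0.2;0.31 -1 0 -0.2;0.31 -1 0 -0.2;0.31 -1 0 -0.2", "gripper": 87}}

```text
time_s: 1.03
tcp_pos: [0.3162, 0.3262, 0.2003]
ee_rot: [[0.844, -0.537, -0.0], [-0.537, -0.844, -0.0], [-0.0, 0.0, -1.0]]
wrist_force: [0.4, 0.1, -0.1]
gripper_width: 1.0
gripper_force: 0.0
```

>>> {"name": "move_arm", "arguments": {"targets": "0.31 -1 0 -0.2;0.31 -1 0 -0.2;0.31 -1 0 -0.2;0.31 -1 0 -0.2;0.31 -1 0 -0.2;0.31 -1 0 -0.2;0.31 -1 0 -0.2;0.31 -1 0 -0.2;0.31 -1 0 -0.2;0.31 -1 0 -0.2"}}

```text
time_s: 1.87
tcp_pos: [0.3936, 0.0763, 0.2005]
ee_rot: [[0.737, -0.675, 0.0], [-0.675, -0.737, 0.0], [-0.0, -0.0, -1.0]]
wrist_force: [1.1, -0.3, -0.2]
gripper_width: 0.999
gripper_force: 0.0
```

>>> {"name": "move_arm", "arguments": {"targets": "0.3 -0.94 0 -0.1;0.3 -0.94 0 -0.1;0.3 -0.94 0 -0.1;0.3 -0.94 0 -0.1;0.28 -0.94 0 -0.1;0 0 -0.8 0;0 0 -0.8 0;0 0 0 0;0 0 0 0"}}

```text
time_s: 2.62
tcp_pos: [0.43, -0.0402, 0.1599]
ee_rot: [[0.708, -0.706, -0.002], [-0.706, -0.708, -0.001], [-0.001, 0.002, -1.0]]
wrist_force: [0.7, 0.6, 0.4]
gripper_width: 0.998
gripper_force: 0.0
```

```bash
python3 - <<'E'
from h import *
c=cap('side');print(proj(c,(.431,-.0395,.105)),proj(c,(.466,-.149,.105)))
s=c['image'][160:310,260:460];cv2.imwrite('pics/s2.png',cv2.resize(s,None,fx=3,fy=3))
E
```

```text
(np.float64(342.63822691253125), np.float64(240.88539047142822)) (np.float64(346.1598957700541), np.float64(217.03904449377762))
```

View pics/s2.png

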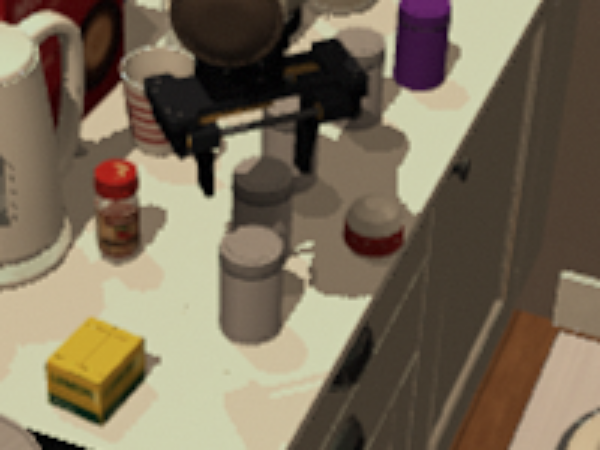

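The lid of canister 1 is at crop (252,245), against a predicted (248,243). The open fingers straddle it from above, so it is aligned. I'll descend, grip, lift a little and weigh it.

>>> {"name": "move_arm", "arguments": {"targets": "0 0 -0.8 0;0 0 -0.8 0;0 0 -0.8 0;0 0 -0.8 0;0 0 -0.5 0;0 0 -0.3 0;0 0 0 0"}}

```text
time_s: 3.25
tcp_pos: [0.4306, -0.0396, 0.0601]
ee_rot: [[0.708, -0.706, -0.001], [-0.706, -0.708, -0.0], [-0.0, 0.001, -1.0]]
wrist_force: [-0.1, -0.5, 0.7]
gripper_width: 0.998
gripper_force: 0.0
```

>>> {"name": "move_arm", "arguments": {"targets": "0 0 0 0;0 0 0 0;0 0 0 0;0 0 0 0;0 0 0 0;0 0 0 0;0 0 0 0;0 0 0 0;0 0 0 0;0 0 0 0", "gripper": 40}}

```text
time_s: 4.08
tcp_pos: [0.4314, -0.0396, 0.061]
ee_rot: [[0.708, -0.706, 0.002], [-0.706, -0.708, 0.0], [0.001, -0.001, -1.0]]
wrist_force: [0.3, 1.6, 5.6]
gripper_width: 0.708
gripper_force: 30.0
```

>>> {"name": "move_arm", "arguments": {"targets": "0 0 0.2 0;0 0 0.2 0;0 0 0.2 0;0 0 0 0;0 0 0 0;0 0 0 0;0 0 0 0;0 0 0 0"}}

```text
time_s: 4.75
tcp_pos: [0.4303, -0.04, 0.075]
ee_rot: [[0.708, -0.707, -0.001], [-0.707, -0.708, -0.0], [-0.001, 0.001, -1.0]]
wrist_force: [-0.4, 0.4, -6.4]
gripper_width: 0.705
gripper_force: 30.0
```

>>> {"name": "move_arm", "arguments": {"targets": "0 0 0 0;0 0 0 0"}}

```text
time_s: 4.92
tcp_pos: [0.4305, -0.0399, 0.0752]
ee_rot: [[0.708, -0.706, -0.0], [-0.706, -0.708, -0.0], [-0.0, 0.0, -1.0]]
wrist_force: [0.6, -0.0, -7.0]
gripper_width: 0.709
gripper_force: 30.0
```

It weighs about 0.68 kg, so canister 1 is the heavy one (an empty one would read about 1.5 N). I'll lift it clear and check the plate centre in the side view.

>>> {"name": "move_arm", "arguments": {"targets": "0 0 0.4 0;0 0 0.7 0;0 0 0.8 0;0 0 0.8 0;0 0 0.8 0;0 0 0.8 0;0 0 0.5 0;0 0 0.2 0"}}

```text
time_s: 5.58
tcp_pos: [0.4317, -0.0397, 0.2024]
ee_rot: [[0.708, -0.706, 0.004], [-0.706, -0.708, 0.001], [0.002, -0.004, -1.0]]
wrist_force: [0.5, -0.2, -7.7]
gripper_width: 0.709
gripper_force: 30.0
```

```bash
python3 - <<'E'
from h import *
c=cv2.imread('pics/side1.png');k=capture('side')
print(proj(k,(.543,.3365,.1)))
t=np.linspace(0,2*np.pi,60)
P=np.array([proj(k,(.543+.082*np.cos(a),.3365+.082*np.sin(a),.101)) for a in t])
s=cv2.resize(c[270:400,180:310],None,fx=4,fy=4,interpolation=cv2.INTER_CUBIC)
cv2.polylines(s,[((P-[180,270])*4+1.5).astype(int)],True,(0,0,255),1);cv2.imwrite('pics/s3.png',s)
print(sense()['wrist_force'])
E
```

```text
(np.float64(241.1193250748969), np.float64(318.7453711706966))
[ 0.30716372 -0.06989939 -5.90999555]
```

View pics/s3.png

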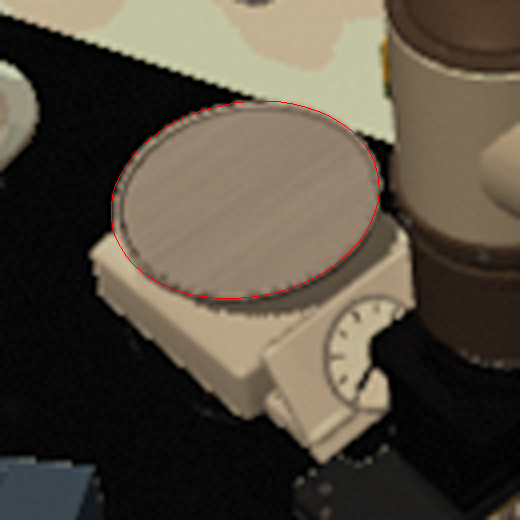

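The projected rim circle lies on the plate's rim to within 1 px, so the plate centre is good. Next is the carry over.

>>> {"name": "move_arm", "arguments": {"targets": "0.09 0.3 0 0;0.18 0.6 0 0;0.26 0.87 0 0;0.26 0.87 0 0;0.26 0.87 0 0;0.26 0.87 0 0;0.26 0.87 0 0;0.26 0.87 0 0;0.26 0.87 0 0;0.26 0.87 0 0"}}

```text
time_s: 6.47
tcp_pos: [0.4884, 0.1579, 0.1981]
ee_rot: [[0.708, -0.706, -0.004], [-0.706, -0.708, -0.002], [-0.001, 0.004, -1.0]]
wrist_force: [0.4, 0.2, -7.3]
gripper_width: 0.704
gripper_force: 30.0
```

>>> {"name": "move_arm", "arguments": {"targets": "0.26 0.87 0 0;0.26 0.87 0 0;0.26 0.87 0 0;0.26 0.87 0 0;0.26 0.87 0 0;0.26 0.87 0 0;0.26 0.87 0 0;0.2 0.7 0 0;0.11 0.4 0 0;0 0 0 0"}}

```text
time_s: 7.3
tcp_pos: [0.5422, 0.3386, 0.1973]
ee_rot: [[0.709, -0.705, -0.003], [-0.705, -0.709, -0.002], [-0.001, 0.003, -1.0]]
wrist_force: [0.4, -0.3, -5.7]
gripper_width: 0.706
gripper_force: 30.0
```

>>> {"name": "move_arm", "arguments": {"targets": "0 0 -0.3 0;0 0 -0.5 0;0 0 -0.4 0;0 0 -0.2 0;0 0 0 0;0 0 0 0;0 0 0 0;0 0 0 0"}}

```text
time_s: 7.97
tcp_pos: [0.5431, 0.3366, 0.1663]
ee_rot: [[0.708, -0.707, 0.001], [-0.707, -0.708, 0.001], [0.0, -0.002, -1.0]]
wrist_force: [1.2, -1.5, -6.8]
gripper_width: 0.704
gripper_force: 30.0
```

>>> {"name": "move_arm", "arguments": {"targets": "0 0 -0.1 0;0 0 -0.1 0;0 0 -0.1 0;0 0 -0.1 0;0 0 -0.1 0;0 0 -0.1 0;0 0 0 0;0 0 0 0;0 0 0 0"}}

```text
time_s: 8.72
tcp_pos: [0.5427, 0.3365, 0.1508]
ee_rot: [[0.708, -0.706, 0.0], [-0.706, -0.708, 0.0], [0.0, -0.0, -1.0]]
wrist_force: [-2.0, 0.6, -2.2]
gripper_width: 0.701
gripper_force: 30.0
```

>>> {"name": "move_arm", "arguments": {"targets": "0 0 -0.05 0;0 0 -0.05 0;0 0 -0.05 0;0 0 0 0;0 0 0 0;0 0 0 0;0 0 0 0"}}

```text
time_s: 9.3
tcp_pos: [0.5427, 0.3364, 0.1468]
ee_rot: [[0.708, -0.706, 0.0], [-0.706, -0.708, 0.0], [0.0, -0.0, -1.0]]
wrist_force: [-2.6, 0.6, -0.9]
gripper_width: 0.704
gripper_force: 30.0
```

>>> {"name": "move_arm", "arguments": {"targets": "0 0 0 0;0 0 0 0"}}

```text
time_s: 9.47
tcp_pos: [0.5427, 0.3365, 0.1467]
ee_rot: [[0.708, -0.706, 0.0], [-0.706, -0.708, 0.0], [0.0, -0.0, -1.0]]
wrist_force: [-2.5, -0.8, -0.8]
gripper_width: 0.709
gripper_force: 30.0
```

>>> {"name": "move_arm", "arguments": {"targets": "0 0 -0.02 0;0 0 0 0;0 0 0 0"}}

```text
time_s: 9.72
tcp_pos: [0.5427, 0.3364, 0.1461]
ee_rot: [[0.708, -0.706, 0.0], [-0.706, -0.708, 0.0], [0.0, -0.0, -1.0]]
wrist_force: [-2.5, -0.0, -0.7]
gripper_width: 0.704
gripper_force: 30.0
```

>>> {"name": "move_arm", "arguments": {"targets": "0 0 0 0;0 0 0 0;0 0 0 0;0 0 0 0;0 0 0 0;0 0 0 0;0 0 0 0;0 0 0 0", "gripper": 87}}

```text
time_s: 10.38
tcp_pos: [0.5427, 0.3364, 0.1461]
ee_rot: [[0.708, -0.706, 0.0], [-0.706, -0.708, 0.0], [0.0, -0.0, -1.0]]
wrist_force: [0.6, 0.7, 0.2]
gripper_width: 0.995
gripper_force: 0.0
```

>>> {"name": "move_arm", "arguments": {"targets": "0 0 0.2 0;0 0 0.6 0;0 0 0.8 0;0 0 0.8 0;0 0 0.8 0;0 0 0.8 0;0 0 0.8 0;0 0 0.4 0;0 0 0 0;0 0 0 0"}}

```text
time_s: 11.22
tcp_pos: [0.5424, 0.3364, 0.276]
ee_rot: [[0.708, -0.707, -0.0], [-0.707, -0.708, 0.001], [-0.001, -0.0, -1.0]]
wrist_force: [-0.6, 0.6, -0.3]
gripper_width: 1.004
gripper_force: 0.0
```

>>> {"name": "move_arm", "arguments": {"targets": "-0.3 -0.3 0 0;-0.6 -0.6 0 0;-0.6 -0.8 0 0;-0.6 -0.8 0 0;-0.6 -0.8 0 0;-0.6 -0.8 0 0;-0.4 -0.6 0 0;-0.2 -0.3 0 0;0 0 0 0;0 0 0 0"}}

```text
time_s: 12.05
tcp_pos: [0.4452, 0.2115, 0.2756]
ee_rot: [[0.708, -0.707, -0.0], [-0.707, -0.708, -0.0], [-0.0, 0.001, -1.0]]
wrist_force: [-0.2, 1.8, -0.4]
gripper_width: 0.999
gripper_force: 0.0
```

```bash
python3 - <<'E'
from h import *
c=cap('top')
for o in lids(c): print(np.round(o,4).tolist())
a=cv2.resize(c['image'][160:320,90:490],None,fx=2,fy=2)
s=cap('side')['image'];b=cv2.resize(s[170:400,150:450],None,fx=1,fy=1)
o=np.zeros((590,800,3),np.uint8);o[:320]=a;o[330:560,:300]=b
o[330:590,310:660]=cv2.resize(s[240:370,190:365],(350,260))
cv2.imwrite('pics/f.png',o);print(sense()['wrist_force'])
E
```

```text
[146.7546, 478.4977, 26.8998, 32.1782, -0.0202, 0.3299]
[85.5934, 457.0353, 11.7929, 51.9756, 0.0278, 0.4671]
[89.3752, 394.1436, 24.6199, 191.5746, 0.1639, 0.4654]
[88.4304, 288.9313, 15.8887, 54.7096, 0.4017, 0.4724]
[476.1053, 256.8052, 25.0037, 25.8966, 0.4633, -0.4223]
[414.1589, 247.2686, 25.2403, 26.0034, 0.4875, -0.2796]
[153.5516, 208.2023, 23.2798, 51.0281, 0.5879, 0.3262]
[0.11554038 0.30832428 0.30667647]
```

View pics/f.png

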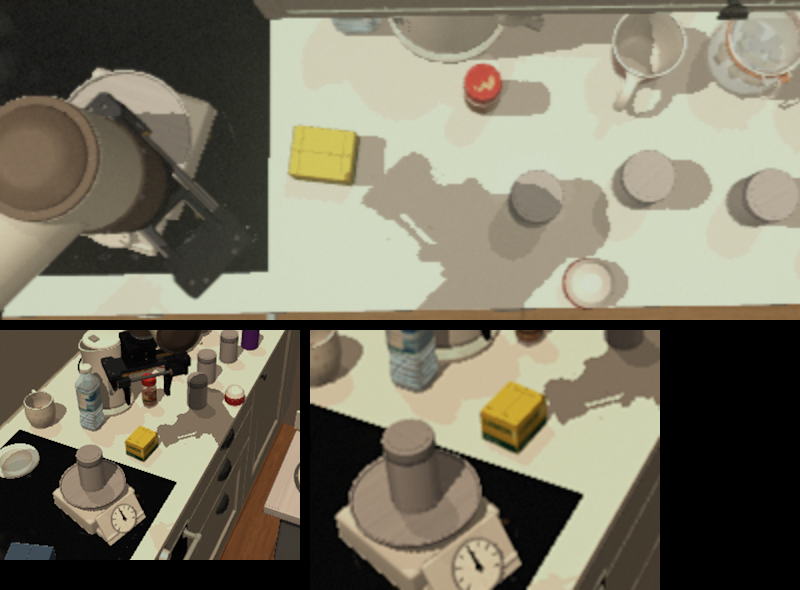

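Canister 1 stands upright in the middle of the plate, with its lid at crop (409,436), which is side pixel (239.5,293). The dial is part way round, and the other canisters and bystanders are unmoved. I'll do one numeric check, then hand in.

```bash
python3 - <<'E'
from h import *
c=capture('side');p=ray(c,239.5,293,.1905);print(p,proj(c,(.543,.3365,.1905)))
if np.hypot(p[0]-.543,p[1]-.3365)<.012: print(finish_job())
E
```

```text
[0.53744782 0.3361085  0.1905    ] (np.float64(237.39247357209712), np.float64(292.42976465726645))
the job is handed in; nothing more can be done
None
```

Canister 1 is the heavy one, about 0.68 kg by wrist force on lifting. It now stands upright in the middle of the scale plate, well short of the stop. The three empty canisters were never touched, and the job is handed in at about 12 s of the 67 s allowed.

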